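Snap the cap onto the open slip bottle and hold it home

TASK

One of the three squeeze bottles in the wooden stand has lost its cap and its slip will dry out. Pick up the loose cap from the bench, push it down onto that bottle's bare nozzle until it clicks, and keep pressing past the click so that the rubber seal under it stays squeezed; finish with the gripper still on the cap, pressing it down. Leave the other things on the bench where they lie.

Things in the scene. Friction and masses are not known exactly. Their poses are not given: they have to be found in the camera images.
- cap_center (a point): Loose snap cap, grey ribbed plastic, round, 32 mm diameter, 38 mm high, 30 g, standing mouth down on the bench away from the stand. Point at its centre (19 mm above the mouth, 19 mm below the flat closed top); z axis to the top. Inside: bore 26 mm wide, 33 mm deep; at the mouth a lip 20 mm wide, 4 mm high, chamfered to 24 mm. Any turn about its axis fits.
- stud_base (a point): Foot of the uncapped bottle's bare white stud: on its upright axis, on the top of the black rubber seal ring (32 mm wide). The stud rises 26 mm from here: 18 mm wide, above 13 mm tapering to a 6 mm tip; round it a split snap bead of spring tongues, 24 mm wide, its middle 8 mm up. Home, the cap's mouth is on the seal: cap centre 19 mm above this point, less the squeeze.
- nozzle_tip (a point): Tip of the bare nozzle, 26 mm straight above stud_base; it leads a cap in from up to 2 mm off centre. Pushed straight down, the cap meets rising resistance when its mouth is 10 mm above stud_base, at most 9 to 15 N at about 5 mm (up to 20 if off centre); then the bead springs out above the lip (click): the force drops and turns, up to 12 N pulling the cap down. The seal is met at 0 mm.
- seal (a joint): How far the rubber seal ring of the uncapped bottle is squeezed down, in m: 0 free, 0.004 fully squeezed (hard stop). Stiffness about 3 N per mm: some 13 N fully squeezed.
- open_bottle: The uncapped bottle: white squeeze bottle, 59 mm in diameter, with a ribbed collar; origin at the centre of its foot, 8 mm above the bench, z up; the seal's top is 106 mm and the nozzle's tip 132 mm above the origin. It is fast in the stand, in any one of its three holes.
- stand: Wooden stand fixed on the bench, 78 x 244 x 40 mm, with three bottle holes 80 mm apart in a row along its own y axis, the middle one at its centre; origin at the centre of its underside. The other two holes hold like bottles with their caps on; those caps look like the loose one, are fast, and their tops are 150 mm above the bench.
Not all that is in view belongs to the job. What is meant by the part that bears cap_center is not white, and is the smaller of those in its own colour.

How it is judged (in metres and radians):
On the way, in this order (a step that is already met when the one before it is completed fails the run):
1. the cap is picked up: its centre is more than 60 mm above the bench (height (world z) of cap_center above 0.06 m), for 0.2 s.
2. the cap is on the bare stud, upright, pushed past the snap bead (mouth less than 2.5 mm above the seal) (horizontal distance between cap_center and stud_base below 0.003 m and angle between cap_center's own z axis and vertical below 0.12 rad and z of cap_center in the frame of stud_base below 0.0215 m), for 0.1 s.
At the end, for the whole second after the job is handed in: The cap sits on the bare stud past the snap bead, within 3 mm of its axis and upright within 7 degrees, and the gripper is still on it (more than 2 N) and presses it down: the seal is squeezed by more than 1 mm and the cap bears on the bottle with 3 to 45 N, through the last second (horizontal distance between cap_center and stud_base below 0.003 m and angle between cap_center's own z axis and vertical below 0.12 rad and z of cap_center in the frame of stud_base between 0.012 and 0.019 m and value of joint seal above 0.001 m and contact force between cap and open_bottle between 3 and 45 N and contact force between any of the fingers, the arm and cap above 2 N); the arm keeps its last pose, push and grip.
It fails at once if another loose thing on the bench (glazed tile, wooden rib, bung, rubber kidney) is shifted by more than 30 mm (distance of any of tile, rib, bung, kidney from where it was at the start of the episode above 0.03 m).
It also fails if it takes over 51 s, if anything falls off the work surface, if the arm or the gripper's body presses on something with over 40 N, if the wrist force passes 120 N, or if a joint passes its speed limit or range.

ROBOT

A 6-joint arm with a two-finger parallel gripper is mounted at the origin on the work surface; the furniture and walls round the work are solid. World frame = base frame: x ahead of the robot, y to its left, z up, the work surface at z = 0. Lengths are in mm, angles in rad, forces in N, time in s.
With the tool pointing down it reaches from about 350 to 875 mm from the base axis. Payload 4.2 kg.
Tool frame: the origin (TCP) lies midway between the tips of the shut fingers; the grasp point (between the pads) lies 19 mm behind it; x points along the fingers, y is the direction in which the jaws open and shut, and the axes are right-handed (so a half turn about x gives the same grasp; the last joint's range is limited). The gripper opens to 85 mm and grips with 20 to 120 N. Pads are 22 mm wide; open, the fingers measure 114 mm over their backs; the gripper's body (76 mm by 85 mm) begins 54 mm behind the grasp point. The pads swing forward as they close: fully open they stand 13 mm farther back than shut.
Start: joints at [0.259, 0.385, 0.008, 0, -1.194, -0.259], TCP at [624.979, 0.025, 231.312] pointing down, gripper open.
Joint ranges: [-3.14, 3.14], [-1.21, 2.06], [-1.07, 1.41], [-3.16, 2.05], [-2.99, -0.16], [-3.1, 3.1]. Speed limits (rad/s): [2.79, 2.79, 3.14, 3.14, 3.14, 3.14].

INTERFACE

Orientations are given as a unit quaternion [x, y, z, w].
In Python, from bench import readout, imaging, arm gives the robot as it stands.
- The arm moves only by the tool arm_command, never from a script. Its argument "increments" is a list of rows, each a list of 3 entries, a list of its own where there are three numbers: the turn, a rotation vector about the world's x, y, z in degrees, then the shift along the world's x, y, z in mm, then the closure, from 0 (fully open) to 1 (shut). In form: [[[ax, ay, az], [tx, ty, tz], fingers], ...]. A call has exactly 5 rows; each row is the pose to reach, as a shift and turn from the pose measured when the call began; what a row does not reach only later rows make up. A row lasts 1/10 s, in which the tool goes at most 50 mm and 8.59 degrees, less where a joint would pass 70% of its speed; a pose out of reach is approached as far as the arm can. A call with a gripper value outside its range is refused whole. The fingers move at their own pace and stop on an object; the grip force is fixed at half the most. Time passes only in rows, so rows that repeat a pose let the fingers close, or fill a call up. It gives the time, the measured TCP pose, the force and the opening at its end, in the units of the state.
- readout.read_state(): the state, without advancing time (a new reading comes with each control period).
- imaging.get_image(name): name is "scene" or "side" or "wrist"; returns (picture, depth): 480x640x3 uint8, blue, green, red; 480x640 float32, mm along the optical axis (not along the pixel's ray), 0 where there is no reading.
- imaging.camera_info(name): a dict with "vfov" (degrees; the focal length in pixels is half the picture's height over the tangent of half this angle, whatever the lens; pixels are square), "cx", "cy" (the principal point, pixels), "eye" and "rotation" of the camera in the world; the wrist camera has in their place "T_tool_cam" (4x4, takes a point from camera to tool coordinates, whose origin is the TCP and whose axes are the tool frame's). Camera axes: x right, y down, z forward; pixel columns grow to the right and rows downward; lengths in mm; the calibration is good to about 2 mm. The wrist camera is an equidistant fisheye: a pixel r from the principal point sees the ray r / f radians off the axis. A picture is of the moment at which its call begins: read the wrist's pose just before it. camera_info takes no time and is no camera call.
- arm.job_done(): hands the job in, once; it reports no verdict.
The state is a dict: "clock": time; "joints": joint angles; "joint_vel": joint speeds; "joint_efforts": joint torques, N m; "position": TCP position; "ee_rot": TCP orientation; "contact_force": force on the tool from outside, world axes, zero at the start; "wrist_torque": the same for the moment, N m; "gripper_width": finger opening in mm.
Only numpy, scipy, OpenCV 4.12 (cv2) and the standard library are available. Lean on these libraries where they do the work, as an engineer would, in place of code of your own. Each camera call takes 0.05 s, during which the arm holds its last target. There are 200 camera calls.

## Working session

There is one attempt and no reset: what is moved stays moved. The work goes in short steps, Python scripts to look and compute and a tool call to move; the robot and the scene stay as the last step left them, time stands still between calls to the robot, and variables do not carry over. Pictures are saved under pics/ and viewed, about 8 in all and at most 12, crops included, and the job is handed in when it is done.

Besides the shell and the picture viewer there is one more tool, called after "Call:" as a command line: name --argument value ..., lists and objects as JSON in quotes. arm_command: Moves the arm, as the interface text tells. Its arguments: {"type":"object","properties":{"increments":{"type":"array","items":{"type":"array"}}},"required":["increments"]}

```bash
ls; mkdir -p pics; cat > h.py <<'E'
import numpy as np, cv2
from bench import readout, imaging, arm
from scipy.spatial.transform import Rotation as R
def grab(name,fn=None):
    s=readout.read_state(); im,d=imaging.get_image(name)
    if fn: cv2.imwrite('pics/'+fn,im)
    np.savez('/tmp/'+name+'.npz',im=im,d=d,p=s['position'],q=s['ee_rot'])
    return im,d,s
def cam(name,s=None):
    c=imaging.camera_info(name); f=240/np.tan(np.radians(c['vfov'])/2)
    if name=='wrist':
        T=np.eye(4);T[:3,:3]=R.from_quat(s['ee_rot']).as_matrix();T[:3,3]=s['position']
        T=T@np.array(c['T_tool_cam']);return T[:3,3],T[:3,:3],f,c['cx'],c['cy']
    return np.array(c['eye']),np.array(c['rotation']),f,c['cx'],c['cy']
def ray(name,u,v,s=None):
    e,Rm,f,cx,cy=cam(name,s); x,y=(u-cx)/f,(v-cy)/f
    if name=='wrist':
        r=np.hypot(x,y); d=np.array([x/r*np.sin(r),y/r*np.sin(r),np.cos(r)]) if r>1e-9 else np.array([0,0,1.])
    else: d=np.array([x,y,1.])
    return e,Rm@d/np.linalg.norm(d)
def onz(name,u,v,z,s=None):
    e,d=ray(name,u,v,s); return e+d*(z-e[2])/d[2]
def cross(r1,r2):
    (a,d),(b,g)=r1,r2; t=np.linalg.lstsq(np.c_[d,-g],b-a,rcond=None)[0]
    p,q=a+d*t[0],b+g*t[1]; return (p+q)/2,np.linalg.norm(p-q)
E
python3 - <<'E'
from h import *
for n in ['scene','side','wrist']:
    im,d,s=grab(n,n+'0.png'); print(n,imaging.camera_info(n))
print(s)
a=cv2.imread('pics/scene0.png');b=cv2.imread('pics/side0.png')
E
```

```text
pics
scene {'vfov': 42.25845760793095, 'cx': 324.46741763494487, 'cy': 237.7739430763183, 'eye': array([-206.31150559, -532.36833416,  623.69154798]), 'rotation': array([ 0.76710915, -0.41788652,  0.22358213, -0.43234875])}
side {'vfov': 52.26960450405513, 'cx': 324.3455353743995, 'cy': 237.13127905898097, 'eye': array([177.60655728, 615.21714185, 585.25001063]), 'rotation': array([-0.18460606,  0.85819772, -0.46941099,  0.09523968])}
wrist {'vfov': 65.70646984690485, 'cx': 321.21186885602634, 'cy': 240.21191894986362, 'T_tool_cam': array([[-7.38107129e-04, -3.22290815e-01,  9.46640421e-01,
        -1.43166304e+02],
       [ 9.99999651e-01,  1.32090969e-04,  8.24683334e-04,
         1.13995664e+00],
       [-3.90830514e-04,  9.46640699e-01,  3.22290605e-01,
        -8.29652401e+01],
       [ 0.00000000e+00,  0.00000000e+00,  0.00000000e+00,
         1.00000000e+00]])}
{'clock': 0.1, 'joints': array([ 2.58617472e-01,  3.85471755e-01,  6.77379226e-03, -3.70004757e-04,
       -1.19399629e+00, -2.58541675e-01]), 'joint_vel': array([-0.0004924 , -0.00123556,  0.00227878,  0.00054923,  0.00029779,
        0.00098225]), 'joint_efforts': array([-2.41840362e-04, -3.93318665e+01,  1.88929778e+01,  4.19793829e+00,
       -2.58899068e-03, -3.31562532e-06]), 'position': array([6.24492032e+02, 1.31138171e-02, 2.30349809e+02]), 'ee_rot': array([-0.49954212,  0.50053383,  0.50042708,  0.49949604]), 'contact_force': array([ 0.28282845, -0.016807  , -0.76617895]), 'wrist_torque': array([ 0.05445743,  0.03343776, -0.01600277]), 'gripper_width': 85.0705667093506}
```

```bash
sed -i "s/np.array(c\['rotation'\]),f/R.from_quat(c['rotation']).as_matrix(),f/" h.py; grep -n as_matrix h.py
```

```text
12:        T=np.eye(4);T[:3,:3]=R.from_quat(s['ee_rot']).as_matrix();T[:3,3]=s['position']
14:    return np.array(c['eye']),R.from_quat(c['rotation']).as_matrix(),f,c['cx'],c['cy']
```

View pics/scene0.png

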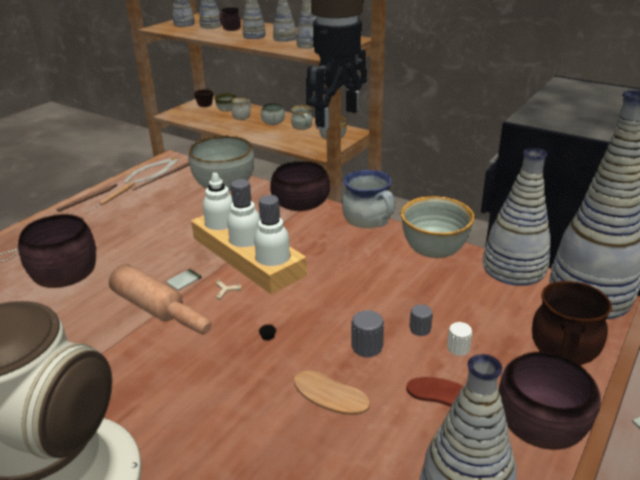

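View pics/side0.png

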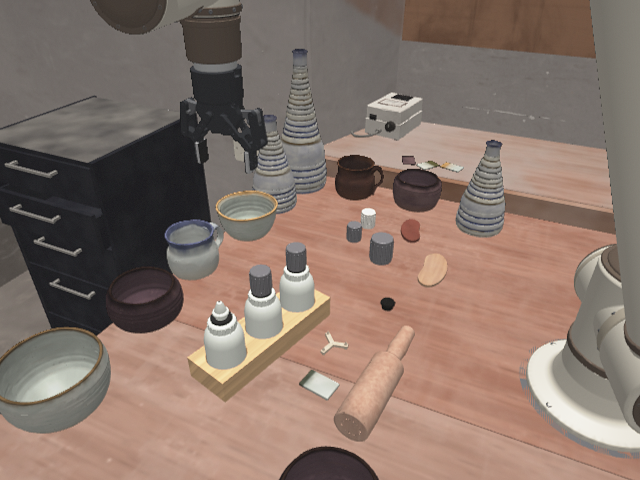

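Candidates for the cap: small grey cylinder (scene 421,320; side 354,232), big grey (scene 367,333; side 381,248), white (scene 460,338; side 369,217); the two grey caps on bottles are fast. Choice: the small grey one. The bare bottle is at scene (216,185), side (220,312). There is black seal ring under the nozzle in both views.

```bash
python3 - <<'E'
from h import *
im={n:cv2.imread(f'pics/{n}0.png') for n in['scene','side']}
def blob(n,u,v,w=26):
    h=cv2.cvtColor(im[n],cv2.COLOR_BGR2HSV); m=((h[...,1]<70)&(h[...,2]<150)).astype(np.uint8)
    k,l,st,c=cv2.connectedComponentsWithStats(m); i=l[v,u]; print(n,st[i],c[i]); return st[i],c[i]
for nm,a,b in [('small',(421,320),(354,232)),('big',(367,335),(381,248))]:
    (s1,c1),(s2,c2)=blob('scene',*a),blob('side',*b)
    print(nm,cross(ray('scene',*c1),ray('side',*c2)))
    print('bbox bottoms',onz('scene',s1[0]+s1[2]/2,s1[1]+s1[3],0),onz('side',s2[0]+s2[2]/2,s2[1]+s2[3],0))
print('big2')
out=[]
for n,(u,v) in [('scene',(216,195)),('side',(222,315))]:
    c=im[n][v-30:v+20,u-30:u+30]; out.append(cv2.resize(c,None,fx=6,fy=6,interpolation=cv2.INTER_CUBIC))
for n,(u,v) in [('scene',(421,320)),('side',(354,232))]:
    c=im[n][v-25:v+25,u-30:u+30]; out.append(cv2.resize(c,None,fx=6,fy=6,interpolation=cv2.INTER_CUBIC))
cv2.imwrite('pics/crop1.png',np.vstack([np.hstack(out[:2]),np.hstack(out[2:])]))
E
```

```text
scene [410 305  22  31 581] [420.54388985 319.46643718]
side [346 221  17  22 297] [353.8013468  231.73063973]
small (array([ 481.6414783 , -239.10358856,   19.01438966]), np.float64(2.0064653882814394))
bbox bottoms [ 469.70527667 -247.58905129    0.        ] [ 472.7845918  -224.09072505    0.        ]
scene [ 352  310   32   47 1293] [367.0649652  332.88476411]
side [369 233  25  32 678] [380.95132743 248.52507375]
big (array([ 403.85616149, -190.42395815,   26.69503124]), np.float64(1.8647714151283523))
bbox bottoms [ 386.97864964 -202.94499062    0.        ] [ 393.68167588 -171.21110843    0.        ]
big2
```

View pics/crop1.png

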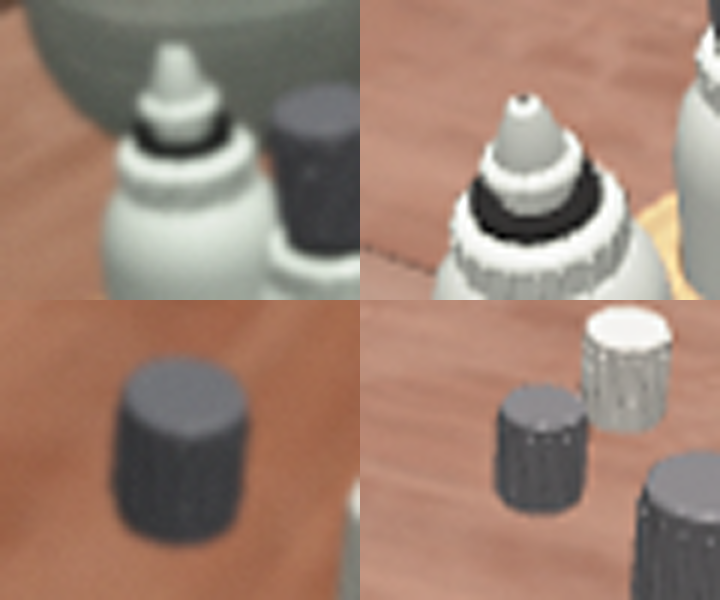

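```bash
python3 - <<'E'
from h import *
print('tip',cross(ray('scene',215,172.5),ray('side',219.2,301.3)))
print('white',cross(ray('scene',460,338),ray('side',369,218)))
print('cap2 top',cross(ray('scene',239.5,186),ray('side',261,271)))
print('cap3 top',cross(ray('scene',268.5,202),ray('side',296,249)))
for nm,a in [('tile',(184,279)),('tripod',(228,290)),('rib',(331,392)),('kidney',(440,391)),('bung?',(267,332))]: print(nm,onz('scene',*a,3).round())
s=readout.read_state(); print(R.from_quat(s['ee_rot']).as_matrix().round(3))
E
```

```text
tip (array([520.92115607, 193.71555258, 140.82465969]), np.float64(1.7177106530044255))
white (array([ 471.07125284, -306.88278192,   20.71044067]), np.float64(3.160056180105753))
cap2 top (array([498.06689591, 115.75941021, 145.92987605]), np.float64(1.481792288748093))
cap3 top (array([478.78359636,  39.13892898, 144.80789807]), np.float64(0.24841778683373603))
tile [384. 162.   3.]
tripod [400.  76.   3.]
rib [ 298. -197.    3.]
kidney [ 378. -320.    3.]
bung? [350. -46.   3.]
[[-0.002 -1.     0.   ]
 [-0.     0.     1.   ]
 [-1.     0.002 -0.   ]]
```

Call:
arm_command --increments '[[[0, 0, 0], [-20, -45, 0], 0], [[0, 0, 0], [-45, -90, -10], 0], [[0, 0, 0], [-70, -130, -25], 0], [[0, 0, 0], [-95, -170, -40], 0], [[0, 0, 0], [-120, -205, -60], 0]]'

```text
clock: 0.65
position: [503.7, -206.6, 170.5]
ee_rot: [-0.5, 0.5, 0.5, 0.5]
contact_force: [1.0, -0.3, 0.9]
gripper_width: 85.3
```

Call:
arm_command --increments '[[[0, 0, 0], [-20, -30, 0], 0], [[0, 0, 0], [-20, -30, 0], 0], [[0, 0, 0], [-20, -30, 0], 0], [[0, 0, 0], [-20, -30, 0], 0], [[0, 0, 0], [-20, -30, 0], 0]]'

```text
clock: 1.15
position: [484.6, -235.8, 170.7]
ee_rot: [0.501, -0.5, -0.5, -0.5]
contact_force: [1.3, -0.5, 0.0]
gripper_width: 85.5
```

```bash
python3 - <<'E'
from h import *
im,d,s=grab('wrist','w1.png'); print(s['clock'],s['position'],R.from_quat(s['ee_rot']).as_matrix().round(3))
def proj(p):
    e,Rm,f,cx,cy=cam('wrist',s); q=Rm.T@(np.array(p)-e); t=np.arctan2(np.hypot(q[0],q[1]),q[2]); k=f*t/np.hypot(q[0],q[1]); return cx+k*q[0],cy+k*q[1]
for z in (0,38): print(proj([481.6,-239,z]))
E
```

```text
1.15 [ 484.55157125 -235.77853562  170.67565248] [[ 0.001 -1.    -0.002]
 [-0.001 -0.002  1.   ]
 [-1.    -0.001 -0.001]]
(np.float64(323.13408108036754), np.float64(210.8448112163616))
(np.float64(323.38037782877154), np.float64(222.9447136731863))
```

View pics/w1.png

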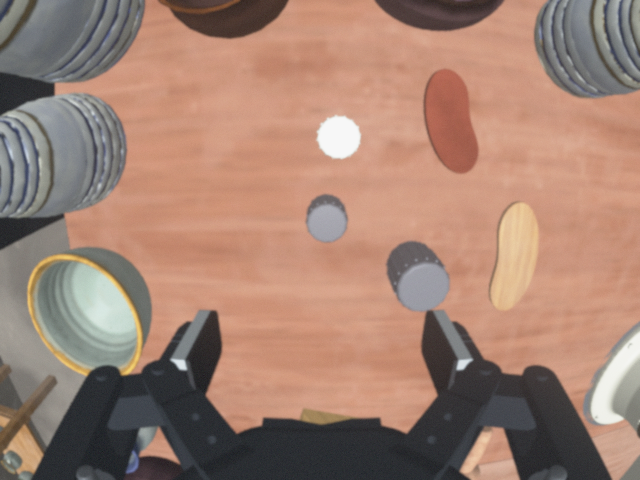

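Wrist view: small grey cap with its top at about (327,222), big grey (421,286), white (338,137), red kidney and rib to the right, all clear of the jaws.

```bash
python3 - <<'E'
from h import *
z=np.load('/tmp/wrist.npz'); s={'position':z['p'],'ee_rot':z['q']}; im=z['im']
h=cv2.cvtColor(im,cv2.COLOR_BGR2HSV)
m=((h[...,1]<70)&(h[...,2]>100)&(h[...,2]<180)).astype(np.uint8)
k,l,st,c=cv2.connectedComponentsWithStats(m);i=l[222,327];print(st[i],c[i],h[222,327])
ct=cv2.findContours((l==i).astype(np.uint8),0,1)[0][0];e=cv2.fitEllipse(ct);print(e)
print(onz('wrist',*e[0],38,s), cross(ray('wrist',*e[0],s),ray('side',355,226)),cross(ray('wrist',*e[0],s),ray('scene',420.5,313)))
E
```

```text
[ 306  194   42   49 1537] [326.43396226 218.67859466] [124  10 174]
((326.41192626953125, 218.38424682617188), (40.985172271728516, 47.64201354980469), 177.35079956054688)
[ 479.27992249 -242.66033437   38.        ] (array([ 479.38581138, -240.99401238,   32.18092972]), np.float64(0.4064898435344776)) (array([ 479.05854406, -240.75213879,   34.51077772]), np.float64(1.8556588783137382))
```

Call:
arm_command --increments '[[[0, 0, 0], [-5, -3.5, -40], 0], [[0, 0, 0], [-5, -3.5, -80], 0], [[0, 0, 0], [-5, -3.5, -110], 0], [[0, 0, 0], [-5, -3.5, -138], 0], [[0, 0, 0], [-5, -3.5, -152], 0]]'

```text
clock: 1.7
position: [478.6, -238.2, 16.1]
ee_rot: [-0.5, 0.5, 0.502, 0.499]
contact_force: [-0.2, 0.3, 0.5]
gripper_width: 85.7
```

```bash
python3 - <<'E'
from h import *
im,d,s=grab('wrist','w2.png'); print(s['position'])
E
```

```text
[ 478.62475957 -238.16129523   16.09173501]
```

View pics/w2.png

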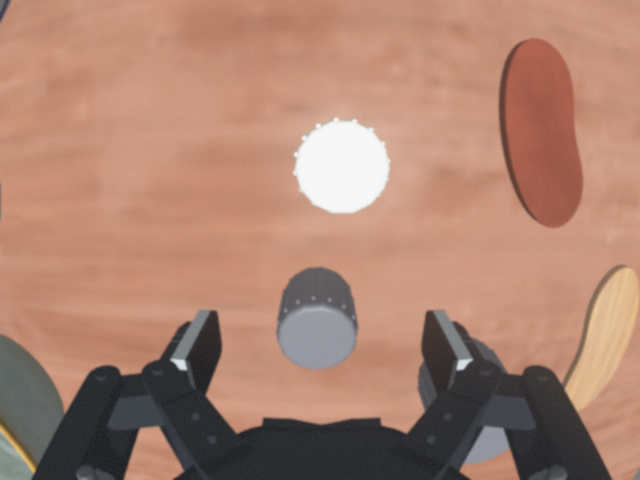

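Cap top at about (317,336), between pads, slightly left of the middle (321); no obstacles between jaws.

```bash
python3 - <<'E'
from h import *
z=np.load('/tmp/wrist.npz'); s={'position':z['p'],'ee_rot':z['q']}
print(onz('wrist',317,336,38,s),onz('wrist',277,336,38,s)-onz('wrist',357,336,38,s), onz('wrist',317,268,0,s))
E
```

```text
[ 479.07488832 -240.66418992   38.        ] [31.11760047  0.0837917   0.        ] [ 4.79285058e+02 -2.53238466e+02 -2.84217094e-14]
```

Call:
arm_command --increments '[[[0, 0, 0], [0, -1.5, -10], 0], [[0, 0, 0], [0.5, -1.5, -10], 0], [[0, 0, 0], [0.5, -1.5, -10], 1], [[0, 0, 0], [0.5, -1.5, -10], 1], [[0, 0, 0], [0.5, -1.5, -10], 1]]'

```text
clock: 2.25
position: [478.9, -239.5, 5.6]
ee_rot: [-0.499, 0.5, 0.502, 0.498]
contact_force: [0.3, 0.9, 0.7]
gripper_width: 43.7
```

Call:
arm_command --increments '[[[0, 0, 0], [0, 0, 0], 1], [[0, 0, 0], [0, 0, 0], 1], [[0, 0, 0], [0, 0, 0], 1], [[0, 0, 0], [0, 0, 0], 1], [[0, 0, 0], [0, 0, 0], 1]]'

```text
clock: 2.75
position: [479.3, -239.7, 6.2]
ee_rot: [-0.5, 0.5, 0.502, 0.499]
contact_force: [-0.0, 0.8, 4.6]
gripper_width: 31.0
```

Call:
arm_command --increments '[[[0, 0, 0], [0, 0, 25], 1], [[0, 0, 0], [0, 0, 65], 1], [[0, 0, 0], [0, 0, 110], 1], [[0, 0, 0], [10, 20, 155], 1], [[0, 0, 0], [25, 50, 195], 1]]'

```text
clock: 3.25
position: [503.2, -191.4, 201.4]
ee_rot: [-0.499, 0.501, 0.501, 0.499]
contact_force: [0.8, 0.3, -0.5]
gripper_width: 30.7
```

```bash
python3 - <<'E'
from h import *
im,d,s=grab('wrist','w3.png'); print(s['position'],s['ee_rot'],s['contact_force'],s['gripper_width'])
E
```

```text
[ 503.1928967  -191.38059934  201.40406985] [-0.49936285  0.50050255  0.5006669   0.49946632] [ 0.75196553  0.3292968  -0.53156119] 30.721964028161775
```

View pics/w3.png

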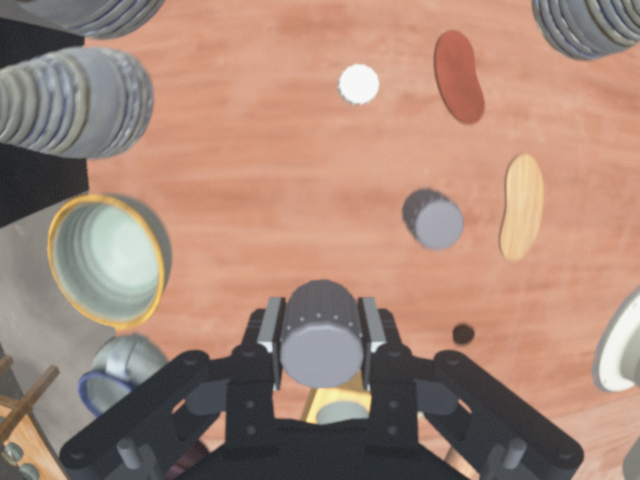

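Cap is held upright with its top at (321,353), pads on both sides; the other objects are unmoved. Next a look at the nozzle from beyond it.

Call:
arm_command --increments '[[[0, 0, 0], [5, 45, 10], 1], [[0, 0, 0], [10, 92, 20], 1], [[0, 0, 0], [10, 140, 20], 1], [[0, 0, 0], [10, 188, 20], 1], [[0, 0, 0], [10, 236, 20], 1]]'

```text
clock: 3.8
position: [518.5, 48.6, 228.0]
ee_rot: [0.505, -0.497, -0.498, -0.501]
contact_force: [1.9, 0.6, 0.1]
gripper_width: 30.9
```

Call:
arm_command --increments '[[[0, 0, 0], [0, 48, 0], 1], [[0, 0, 0], [0, 96, 0], 1], [[0, 0, 0], [0, 142, 0], 1], [[0, 0, 0], [0, 185, 0], 1], [[0, 0, 0], [0, 215, 0], 1]]'

```text
clock: 4.3
position: [517.9, 266.2, 227.1]
ee_rot: [0.505, -0.496, -0.498, -0.5]
contact_force: [-0.0, 0.9, -0.2]
gripper_width: 31.1
```

Call:
arm_command --increments '[[[0, 0, 0], [5, 10, 0], 1], [[0, 0, 0], [8, 16, 0], 1], [[0, 0, 0], [8, 16, 0], 1], [[0, 0, 0], [8, 16, 0], 1], [[0, 0, 0], [8, 16, 0], 1]]'

```text
clock: 4.8
position: [525.9, 280.9, 227.2]
ee_rot: [0.505, -0.497, -0.498, -0.5]
contact_force: [0.4, 0.5, 0.2]
gripper_width: 30.9
```

```bash
python3 - <<'E'
from h import *
im,d,s=grab('wrist','w4.png'); print(s['clock'],s['position'],s['ee_rot'],s['gripper_width'])
E
cp /tmp/wrist.npz /tmp/w4.npz
```

```text
4.8 [525.91865194 280.9152816  227.20865548] [ 0.50471994 -0.49689181 -0.49809559 -0.50025703] 30.86163161728665
```

View pics/w4.png

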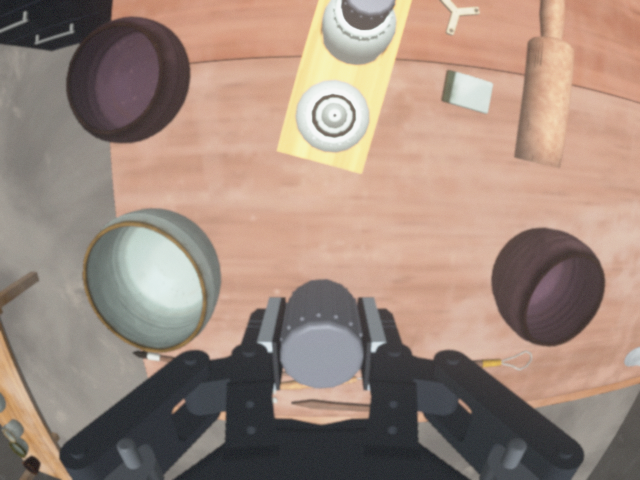

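The bare nozzle is at about (334,114) within its black ring. Capped neighbour at top, the cap still held.

Call:
arm_command --increments '[[[0, 0, 0], [0, -30, -10], 1], [[0, 0, 0], [0, -50, -22], 1], [[0, 0, 0], [0, -50, -22], 1], [[0, 0, 0], [0, -50, -22], 1], [[0, 0, 0], [0, -50, -22], 1]]'

```text
clock: 5.35
position: [526.5, 231.6, 206.1]
ee_rot: [0.505, -0.496, -0.498, -0.501]
contact_force: [-0.2, -1.1, 0.0]
gripper_width: 30.8
```

```bash
cat > m.py <<'E'
from h import *
im2,d,s2=grab('wrist','w5.png'); print(s2['position'])
z=np.load('/tmp/w4.npz'); s1={'position':z['p'],'ee_rot':z['q']}; im1=z['im']
def proj(p,s):
    e,Rm,f,cx,cy=cam('wrist',s); q=Rm.T@(np.array(p)-e); t=np.arctan2(np.hypot(q[0],q[1]),q[2]); k=f*t/np.hypot(q[0],q[1]); return cx+k*q[0],cy+k*q[1]
cs=[]
for im,s in((im1,s1),(im2,s2)):
    u,v=map(int,proj([521,193.7,135],s)); print('exp',u,v)
    c=im[max(v-40,0):v+40,u-40:u+40]; cs.append(cv2.resize(c,(400,400),interpolation=cv2.INTER_CUBIC)); print('crop origin',u-40,max(v-40,0),c.shape)
cv2.imwrite('pics/crop2.png',np.hstack(cs))
for s in(s1,s2): print(R.from_quat(s['ee_rot']).as_matrix().round(4))
E
python3 m.py; cp /tmp/wrist.npz /tmp/w5.npz
```

```text
[526.49029252 231.56123643 206.13006066]
exp 329 112
crop origin 289 72 (80, 80, 3)
exp 330 195
crop origin 290 155 (80, 80, 3)
[[ 0.01   -0.9999 -0.0057]
 [-0.0032 -0.0057  1.    ]
 [-0.9999 -0.01   -0.0033]]
[[ 0.0117 -0.9999 -0.0059]
 [-0.0021 -0.0059  1.    ]
 [-0.9999 -0.0117 -0.0022]]
```

View pics/crop2.png

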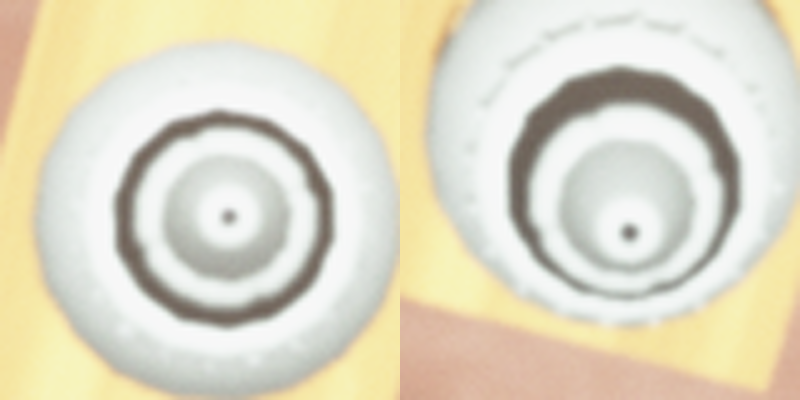

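Tip hole: (334.7,115.1) in the first view, (335.7,201.3) in the second; seal ring centres (333.9,115.7) and (334.9,191.5).

```bash
python3 - <<'E'
from h import *
S=[]
for n in('w4','w5'):
    z=np.load(f'/tmp/{n}.npz'); S.append({'position':z['p'],'ee_rot':z['q']}); im=z['im']
a,b=S
for nm,p,q,h in(('tip',(334.7,115.1),(335.7,201.3),140),('seal',(333.9,115.7),(334.9,191.5),114)):
    print(nm,cross(ray('wrist',*p,a),ray('wrist',*q,b)),onz('wrist',*p,h,a),onz('wrist',*q,h,b))
print('tip w/ fixed',[cross(ray('wrist',335.7,201.3,b),ray(n,*p))[0].round(1) for n,p in(('scene',(215,172.5)),('side',(219.2,301.3)))])
# cap in hand: top ellipse
h=cv2.cvtColor(im,cv2.COLOR_BGR2HSV); row=im[350:356,270:375].mean(0)
g=im[...,1].astype(int); print('row',g[352,272:372:4]); print('col',g[300:400:4,321])
for p in((321,353),): print('cap top rel',onz('wrist',*p,b['position'][2]+32,b)-b['position'])
E
```

```text
tip (array([517.82436473, 195.64593014, 141.36446599]), np.float64(0.06260494498445845)) [517.75715803 195.62891189 140.        ] [517.81429208 195.95278881 140.        ]
seal (array([517.57472147, 195.71576921, 111.95695608]), np.float64(0.025180227479692743)) [517.61159358 195.73686638 114.        ] [517.64391692 195.31319709 114.        ]
tip w/ fixed [array([519.1, 193.8, 142.6]), array([518.3, 195.7, 142.4])]
row [112  72  96 153 161 159 158 159 160 159 159 159 162 161 160 158 157 158
 159 159 158 159 146  64  87]
col [ 96  98  93  93 103 101 144 180 159 159 157 161 158 157 161 158 161 159
 159 159 160 158 171 188 191]
cap top rel [-1.53436035 -1.5640477  32.        ]
```

```bash
python3 - <<'E'
from h import *
for n in('w4','w5'):
    z=np.load(f'/tmp/{n}.npz'); s={'position':z['p'],'ee_rot':z['q']}; im=z['im']
    h=cv2.cvtColor(im,cv2.COLOR_BGR2HSV)
    m=((abs(im[...,1].astype(int)-160)<14)&(h[...,1]<40)).astype(np.uint8); m=cv2.morphologyEx(m,cv2.MORPH_OPEN,np.ones((5,5)))
    l=cv2.connectedComponents(m)[1]; c=cv2.convexHull(cv2.findContours((l==l[356,321]).astype(np.uint8),0,1)[0][0]); e=cv2.fitEllipse(c)
    Rm=R.from_quat(s['ee_rot']).as_matrix()
    p=onz('wrist',*e[0],s['position'][2]+32,s)-s['position']; print(e,p,'tool',Rm.T@p)
E
```

```text
((321.30694580078125, 356.52679443359375), (63.21737289428711, 79.24080657958984), 90.47351837158203) [-1.60135797  0.10117561 32.        ] tool [-3.20145716e+01  1.28131217e+00  5.02546915e-03]
((321.3105163574219, 356.6700744628906), (63.221595764160156, 79.68446350097656), 89.34205627441406) [-1.65859959  0.12929399 32.        ] tool [-32.01745804   1.282655     0.06961732]
```

Call:
arm_command --increments '[[[0.1, 0.7, 0], [-4, -20, 0], 1], [[0.1, 0.7, 0], [-7.4, -35.8, 0], 1], [[0.1, 0.7, 0], [-7.4, -35.8, -15], 1], [[0.1, 0.7, 0], [-7.4, -35.8, -30], 1], [[0.1, 0.7, 0], [-7.4, -35.8, -40], 1]]'

```text
clock: 5.9
position: [518.7, 195.7, 165.4]
ee_rot: [-0.501, 0.499, 0.502, 0.498]
contact_force: [-0.3, 0.2, 0.2]
gripper_width: 30.8
```

Call:
arm_command --increments '[[[0, 0, 0], [0, 0, 0], 1], [[0, 0, 0], [0, 0, 0], 1], [[0, 0, 0], [0, 0, 0], 1], [[0, 0, 0], [0, 0, 0], 1], [[0, 0, 0], [0, 0, 0], 1]]'

```text
clock: 6.4
position: [518.9, 195.9, 166.0]
ee_rot: [-0.502, 0.498, 0.502, 0.498]
contact_force: [1.0, -0.7, -1.0]
gripper_width: 30.9
```

```bash
python3 - <<'E'
from h import *
s=readout.read_state(); print(s['position'],s['contact_force'],R.from_quat(s['ee_rot']).as_matrix().round(4))
a=grab('scene','s2.png')[0]; b=grab('side','d2.png')[0]
c=[cv2.resize(a[130:210,175:255],(400,400),interpolation=cv2.INTER_CUBIC),cv2.resize(b[245:345,170:270],(400,400),interpolation=cv2.INTER_CUBIC)]
cv2.imwrite('pics/crop3.png',np.hstack(c))
E
```

```text
[518.87785701 195.87376971 165.9567155 ] [ 0.98489364 -0.68720657 -0.97579546] [[-1.0e-04 -1.0e+00 -6.2e-03]
 [ 0.0e+00 -6.2e-03  1.0e+00]
 [-1.0e+00  1.0e-04  0.0e+00]]
```

View pics/crop3.png

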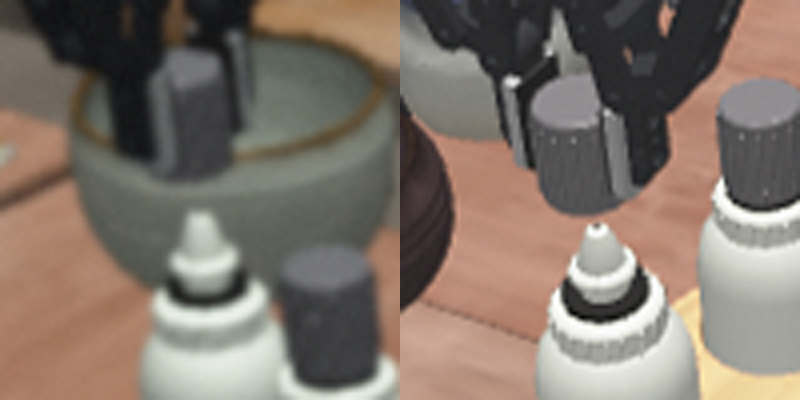

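Cap hangs above the nozzle in both views. I check alignment in each: scene cap top (213.4,143), tip (215.4,172.6); side cap top (212,270.5), tip (219.5,302).

```bash
python3 - <<'E'
from h import *
for n,c,t in(('scene',(213.4,143),(215.4,172.6)),('side',(212,270.5),(219.5,302))):
    e,Rm,*_=cam(n); r=Rm[:,0].copy(); r[2]=0; r/=np.linalg.norm(r)
    a,b=onz(n,*c,198,),onz(n,*t,140); print(n,r.round(2),'right offset cap-tip',(a-b)@r,a-b)
A=ray('scene',213.4,143),ray('side',212,270.5); print(cross(*A))
B=ray('scene',215.4,172.6),ray('side',219.5,302); print(cross(*B))
E
```

```text
scene [ 0.55 -0.83  0.  ] right offset cap-tip 3.269344707184134 [-3.19275070e-02 -3.93833164e+00  5.80000000e+01]
side [-0.91 -0.41  0.  ] right offset cap-tip -2.861496206427151 [ 0.6724537   5.53064723 58.        ]
(array([525.69643531, 194.51279621, 194.52213753]), np.float64(4.124156859650151))
(array([521.08523044, 193.47813457, 140.02193285]), np.float64(2.99280874879325))
```

```bash
python3 - <<'E'
import cv2,numpy as np
a=cv2.imread('pics/s2.png');b=cv2.imread('pics/d2.png')
f=lambda c:cv2.resize(c,(400,600),interpolation=cv2.INTER_CUBIC)
cv2.imwrite('pics/crop4.png',np.hstack([f(a[133:193,195:235]),f(b[258:318,195:235])]))
E
```

```text
(no output)
```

View pics/crop4.png

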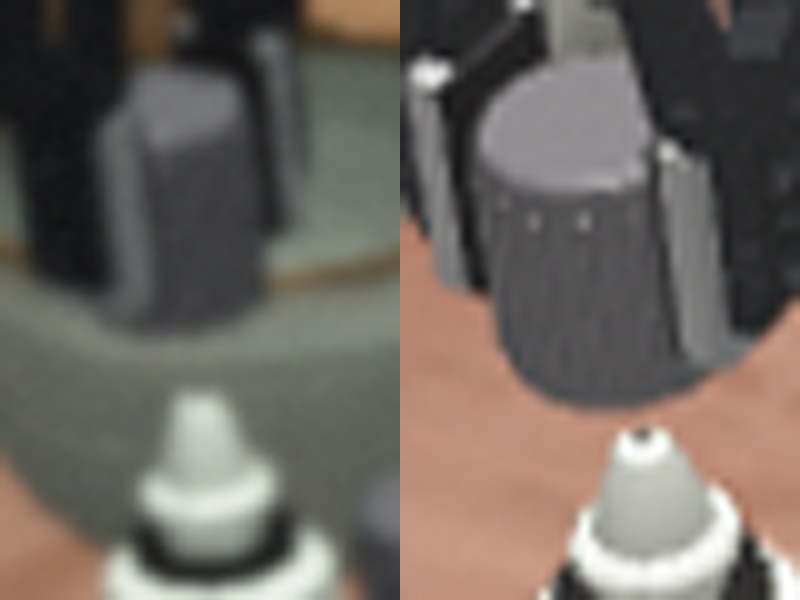

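```bash
python3 - <<'E'
from h import *
A=np.array([519.,195.])
def lat(n,u,v):
    e,d=ray(n,u,v); d=d[:2]/np.linalg.norm(d[:2]); right=np.array([d[1],-d[0]]); return (e[:2]-A)@right  # lateral of ray rel. A
for n,tip,edges,base in(('side',(219.2,301.4),[(202.7,272),(205.0,293),(204,283)],(220.6,312)),('scene',(214.7,172.5),[(221.5,157),(220.3,145)],(216.7,186))):
    sg=1 if n=='side' else -1
    print(n,'tip',lat(n,*tip).round(2),'base',lat(n,*base).round(2),'cap axis',[round(lat(n,*e)+sg*16,2) for e in edges])
    im=cv2.imread('pics/'+('d2' if n=='side' else 's2')+'.png').astype(int)
    for v in ((272,278,284,290,302,304) if n=='side' else (145,150,155,160,174,176)): print(v,'R-B',(im[v,200:226,2]-im[v,200:226,0]).tolist() if n=='side' else '', im[v,200:226,1].tolist())
E
```

```text
side tip -0.36 base -0.45 cap axis [np.float64(-0.2), np.float64(-1.46), np.float64(-0.73)]
272 R-B [2, 1, 0, -1, 1, -1, 1, 0, 0, 1, 1, 2, 1, -1, 0, 0, -1, -1, -1, -1, 1, 1, 0, -3, -2, -2] [32, 38, 78, 142, 143, 142, 141, 142, 142, 142, 143, 143, 141, 142, 142, 142, 143, 142, 142, 123, 92, 150, 115, 33, 37, 41]
278 R-B [1, 1, 1, 0, 1, 0, 0, -1, 0, 0, 1, 1, 1, 0, 0, 2, 0, 0, 1, 1, 2, 3, 1, 1, 2, -1] [73, 34, 53, 82, 83, 98, 78, 78, 78, 80, 83, 83, 84, 81, 81, 81, 80, 81, 88, 78, 56, 99, 123, 122, 116, 108]
284 R-B [0, 0, 1, 1, 0, 0, 0, 0, -1, 0, 0, 0, 0, -1, 1, 1, -1, 0, -1, 0, 0, 0, 1, 1, 1, 1] [121, 73, 35, 57, 82, 82, 79, 80, 80, 84, 80, 84, 85, 86, 76, 86, 83, 82, 84, 76, 76, 56, 119, 122, 121, 113]
290 R-B [69, 67, 68, 64, 37, -4, 0, 0, 0, 0, 0, 0, 1, 0, 0, -1, 0, 0, 0, 0, -1, 0, 0, 1, 1, 0] [134, 135, 134, 134, 108, 75, 81, 79, 80, 80, 80, 84, 83, 84, 86, 77, 83, 82, 82, 85, 75, 70, 67, 125, 124, 120]
302 R-B [67, 66, 66, 65, 66, 66, 65, 65, 66, 65, 65, 66, 65, 67, 68, 65, 28, -3, 2, 7, 1, 0, 28, 61, 70, 70] [147, 146, 148, 147, 145, 144, 145, 144, 144, 143, 146, 144, 144, 142, 
[... 395 characters left out ...]
0, 71, 96, 101, 93, 101, 116, 121, 118, 116, 113, 112, 107, 96, 80, 64, 43, 43, 67, 81, 75, 78]
150 R-B  [25, 20, 21, 24, 43, 68, 90, 98, 91, 69, 63, 69, 64, 63, 64, 65, 62, 62, 64, 58, 53, 40, 55, 85, 96, 94]
155 R-B  [20, 18, 22, 22, 31, 52, 79, 97, 96, 83, 63, 58, 63, 64, 63, 60, 59, 60, 60, 56, 53, 44, 47, 71, 97, 113]
160 R-B  [36, 29, 25, 23, 24, 38, 61, 84, 99, 93, 71, 60, 59, 62, 63, 63, 62, 61, 60, 61, 64, 84, 109, 119, 116, 112]
174 R-B  [97, 97, 98, 98, 98, 98, 97, 98, 99, 99, 102, 118, 159, 199, 214, 219, 210, 183, 141, 113, 105, 105, 104, 100, 101, 102]
176 R-B  [97, 99, 99, 97, 98, 102, 100, 98, 97, 98, 104, 129, 165, 190, 203, 207, 205, 194, 164, 128, 107, 103, 99, 96, 98, 99]
```

By exact ray bearing, cap axis and nozzle axis agree to about 1 mm in both fixed views (perspective explains the apparent offset). Descend.

Call:
arm_command --increments '[[[0, 0, 0], [0.2, 0, -8], 1], [[0, 0, 0], [0.2, 0, -16], 1], [[0, 0, 0], [0.2, 0, -23], 1], [[0, 0, 0], [0.2, 0, -29], 1], [[0, 0, 0], [0.2, 0, -33], 1]]'

```text
clock: 7.0
position: [518.7, 195.6, 131.7]
ee_rot: [-0.501, 0.499, 0.502, 0.498]
contact_force: [0.7, 0.0, -0.2]
gripper_width: 30.6
```

Call:
arm_command --increments '[[[0, 0, 0], [0, 0, -1], 1], [[0, 0, 0], [0, 0, -2], 1], [[0, 0, 0], [0, 0, -3], 1], [[0, 0, 0], [0, 0, -4], 1], [[0, 0, 0], [0, 0, -5], 1]]'

```text
clock: 7.5
position: [519.3, 195.1, 127.9]
ee_rot: [0.502, -0.499, -0.501, -0.498]
contact_force: [-0.3, -3.9, 8.8]
gripper_width: 30.7
```

Call:
arm_command --increments '[[[0, 0, 0], [0, -0.5, -1.5], 1], [[0, 0, 0], [0, -0.8, -3], 1], [[0, 0, 0], [0, -0.8, -4.5], 1], [[0, 0, 0], [0, -0.8, -6], 1], [[0, 0, 0], [0, -0.8, -7], 1]]'

```text
clock: 8.0
position: [518.9, 194.5, 120.6]
ee_rot: [0.502, -0.499, -0.501, -0.498]
contact_force: [0.4, 0.5, -0.4]
gripper_width: 31.0
```

Call:
arm_command --increments '[[[0, 0, 0], [0, 0, -1], 1], [[0, 0, 0], [0, 0, -2], 1], [[0, 0, 0], [0, 0, -3], 1], [[0, 0, 0], [0, 0, -3.5], 1], [[0, 0, 0], [0, 0, -3.5], 1]]'

```text
clock: 8.5
position: [519.0, 194.6, 117.9]
ee_rot: [0.502, -0.499, -0.501, -0.498]
contact_force: [-2.3, -1.3, 7.7]
gripper_width: 30.5
```

Call:
arm_command --increments '[[[0, 0, 0], [0, 0, 0], 1], [[0, 0, 0], [0, 0, 0], 1], [[0, 0, 0], [0, 0, 0], 1], [[0, 0, 0], [0, 0, 0], 1], [[0, 0, 0], [0, 0, 0], 1]]'

```text
clock: 9.0
position: [519.0, 194.6, 118.5]
ee_rot: [0.502, -0.499, -0.501, -0.498]
contact_force: [-1.1, -0.5, 5.6]
gripper_width: 31.1
```

Call:
arm_command --increments '[[[0, 0, 0], [0, 0, -1], 1], [[0, 0, 0], [0, 0, -1.7], 1], [[0, 0, 0], [0, 0, -1.7], 1], [[0, 0, 0], [0, 0, -1.7], 1], [[0, 0, 0], [0, 0, -1.7], 1]]'

```text
clock: 9.5
position: [519.0, 194.6, 117.8]
ee_rot: [0.502, -0.498, -0.501, -0.498]
contact_force: [-3.2, -0.8, 7.2]
gripper_width: 31.1
```

```bash
python3 - <<'E'
from h import *
im,d,s=grab('wrist','w6.png'); print(s['position'],s['contact_force'],s['wrist_torque'],s['gripper_width'])
b=grab('side','d3.png')[0]
h=cv2.cvtColor(im,cv2.COLOR_BGR2HSV)
m=((abs(im[...,1].astype(int)-160)<14)&(h[...,1]<40)).astype(np.uint8); m=cv2.morphologyEx(m,cv2.MORPH_OPEN,np.ones((5,5)))
l=cv2.connectedComponents(m)[1]; c=cv2.findContours((l==l[356,321]).astype(np.uint8),0,1)[0]
if l[356,321]: print(cv2.fitEllipse(cv2.convexHull(c[0])))
cv2.imwrite('pics/crop5.png',np.hstack([cv2.resize(im[240:440,220:420],(400,400)),cv2.resize(b[245:345,170:270],(400,400),interpolation=cv2.INTER_CUBIC)]))
E
```

```text
[519.02132395 194.55617316 117.78555207] [-3.21008023 -0.82463996  7.23802098] [-0.29695251  0.84160946  0.02601228] 31.076582010377994
((321.0527648925781, 353.7709655761719), (58.25571060180664, 73.2955551147461), 89.81410217285156)
```

View pics/crop5.png

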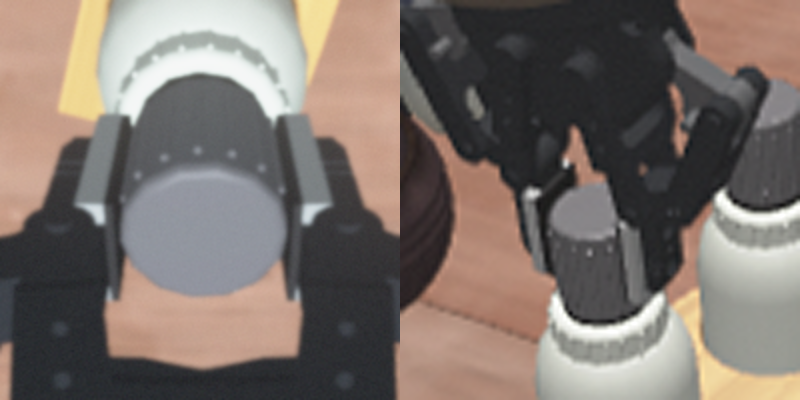

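The cap sits down on the collar of the bare bottle: side crop about (590,320), wrist-crop top (204,231). It has not shifted in the fingers. The 7.2 N push matches about 2.4 mm of squeeze, and so does the TCP height, so I hand in.

```bash
python3 -c "
from h import *
print(arm.job_done()); s=readout.read_state(); print(s['clock'],s['position'],s['contact_force'],s['gripper_width'])"
```

```text
the job is handed in; nothing more can be done
None
the job is handed in; nothing more can be done
```

I picked up the small grey cap and pushed it onto the bare nozzle of the bottle in the end hole of the stand. I handed the job in at about 9.6 s with the gripper still pressing the cap down. No verdict is reported.

- **Click:** the push rose to 8.8 N on the bead, then fell to about 0 N as the cap went on down.
- **Squeeze:** at the end the tool pushed down with 7.2 N, with the fingers 31 mm apart. The tool stood about 2.4 mm below the height where the cap just meets the seal. At 3 N per mm, 7.2 N is also about 2.4 mm.
- **Last pictures:** the cap sits upright on the collar and has not slipped in the fingers. I did not check the other loose things again at the end, but nothing was touched on the way.

**What disagreed:**
- The fixed cameras and the wrist camera differed by 2 to 3 mm on the nozzle's position. I went by the wrist camera, and a check of the fixed views agreed with it to about 1 mm.
- A 3.9 N side force appeared on entry, so I shifted 0.8 mm in y and it fell to under 1 N. About 3 N sideways in x remained at the end.
- The colour-mask fit of the cap's top came out smaller in the last picture (73 px against 79 px wide). I put that down to lighting, because its edges in the picture measured the same as before.
- My reading of the state just after hand-in was refused, so the last reading is from just before it.

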